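# Set the recorder damper's dial and lock it

### The arm

A 6-joint arm with a two-finger parallel gripper is mounted at the origin on the work surface. World frame = base frame: x ahead of the robot, y to its left, z up, the work surface at z = 0. Lengths are in m, angles in degrees, forces in N, time in s.
With the tool pointing down it reaches from about 0.4 to 0.825 m from the base axis. Payload 7 kg.
Tool frame: the origin (TCP) lies at the very end of the fingers, on their centre line; the grasp point (between the pads) lies 19 mm behind it; z points along the fingers, y is the line along which they close (so a half turn about z gives the same grasp; the last joint's range is limited). The gripper opens to 88 mm and grips with 3 to 60 N. Pads are 19 mm wide; open, the fingers measure 130 mm over their backs; the gripper's body (78 mm by 193 mm) begins 47 mm behind the grasp point.
Start: joints at [-53.279, 20.546, 0.682, 0, -70.136, -16.507], TCP at [0.233, -0.633, 0.227] pointing down, gripper open.
Joint ranges: [-176.03, 176.03], [-82.01, 121.73], [-58.28, 71.71], [-173.87, 95.51], [-174.79, -0.11], [-173.66, 173.66]. Speed limits (degrees/s): [136.94, 136.94, 172.46, 180, 180, 180].

### API

Orientations are given as [roll, pitch, yaw] about the fixed x, y, z axes, in that order (R = Rz(yaw) Ry(pitch) Rx(roll)).
In Python, from plant import get_state, capture, close_job, regions_of gives the robot as it stands.
- The arm moves only by the tool jog_arm, never from a script. Its argument "moves" is a list of rows, each a list of 3 entries, a list of its own where there are three numbers: the shift along the tool's x, y, z in cm, then the turn about the tool's z in degrees, then the finger opening in cm, from 0 to 8.76. A call has 1 to 12 rows; each row shifts and turns the commanded pose from where the row before left it, along the tool's axes as they then stand; what a row does not reach is not made up. A row lasts 1/8 s, in which the tool goes at most 62.5 mm and 10.7 degrees, less where a joint would pass 70% of its speed; a pose out of reach is approached as far as the arm can. A call is refused whole if a number of a shift passes 6.25 or a number of a turn 10.7, either way. A call with a gripper value outside its range is refused whole. The fingers move at their own pace and stop on an object; "newtons" is the grip in N (left out, the last holds). Time passes only in rows, so rows that do not move let the fingers close. It gives the time, the measured TCP pose, the force, the opening and the grip force at its end, in the units of the state.
- get_state(): the state, without advancing time (a new reading comes with each control period).
- capture(name): name is "side" or "top"; returns a dict with "pixels" (400x640x3 uint8, blue, green, red), "mtx" (3x3 intrinsics, pixels), "world_from_camera" (4x4, takes a point from camera to world coordinates). Camera axes: x right, y down, z forward; pixel columns grow to the right and rows downward; lengths in m; the calibration is good to about 2 mm. A picture is of the moment at which its call begins. There is no depth.
- close_job(): hands the job in; it is judged then, once.
Trained networks look in a picture, given as the dict that the camera call returned (one of the last four; its "shot" number tells which), for a name from the list of things; names that differ only in an ending like _2 or _b are one class to them, and where a whole thing is asked for, a point or a joint stands for the part that bears it (a point fixed in the world has none). Each returns a list of dicts, best first, with "confidence" (0 to 1); they miss things now and then, are a little off and sometimes report something else, mostly with a low value. They report only what shows in the picture. A call takes as long as a camera call.
- regions_of(picture, thing): "pixels" (400x640 bool, what is visible of it) and "pixel" ([column, row] in pixels, amid what is visible of it).
The state is a dict: "time_s": time; "joints": joint angles; "qd": joint speeds; "joint_torque": joint torques, N m; "tcp_pos": TCP position; "eef_rot": TCP orientation; "contact_force": force on the tool from outside, world axes, zero at the start; "moment": the same for the moment, N m; "gripper_width": finger opening in m; "gripper_force": force on a finger pad.
Only numpy, scipy, OpenCV 4.12 (cv2) and the standard library are available. Lean on these libraries where they do the work, as an engineer would, in place of code of your own. Each camera call takes 0.05 s, during which the arm holds its last target. There are 200 camera calls.

### The job

Turn the dough recorder's damper dial (the wide black one) until its index rib stands right at the nose of the set clip on the scale. Then, without losing the setting, screw the steel lock nut above it clockwise until it is firmly hand-tight (about 0.8 N m; 1.2 N m would spoil its thread), and let go. Leave the other things on the bench where they are.

Things in the scene. Friction and masses are not known exactly. Their poses are not given: they have to be found in the camera images.
- damper: The damper unit, fixed: a grey base plate (150 x 290 mm) with the valve chamber and, 125 mm to its own +y, an oil cylinder (92 mm wide, 108 mm high, piston rod up to 167 mm). Origin: on the bench, exactly under the vertical axis shared by dial and lock nut. The chamber's light metal flange (112 mm wide, top 98 mm high) has a mark every 10 degrees on its own +x half.
- dial_grip (a point): On the axis, 120 mm above the bench, inside the dial. The dial is a ribbed black round grip, 62 mm across (65 over its ribs), from 102 to 132 mm high, on a flat steel skirt 85 mm across (99 to 102 mm high). It turns about the vertical axis either way against a friction of 0.12 N m and stays where it is left. Its end stops lie 86 degrees either side of the damper's +x.
- dial_index (a point): The dial's index: the outer end of the only raised rib on its skirt (dark, 4 mm wide, running outwards, top 105 mm high), 43.5 mm from the axis. It turns with the dial.
- clip_tip (a point): The set clip: a small dark spring clip (12 mm wide, up to 102 mm high) pushed over the rim of the flange, fixed. This point is the tip of its nose (4 mm wide), which points at the axis, 43.5 mm from it. The dial is set when its index stands right in front of this nose: the two points then coincide seen from above. At the start the index is 25 to 95 degrees clockwise (seen from above) of the nose.
- nut_grip (a point): The lock nut: a plain steel hexagon on top of the dial, 36 mm across its flats (each flat 21 mm wide), from 137 to 156 mm high; the spindle end in it reaches 162 mm. This point is on the axis, 147 mm above the bench; its x axis is square to one pair of flats (the other pairs lie 60 degrees further). Taken by the flats it can be turned without slipping.
- nut_play (a joint): The nut's play on its thread (rad): about 0 when it was last turned clockwise, down to -0.15 when it was last turned anticlockwise, that is, loosened. The nut tightens clockwise seen from above. It starts slack, runs almost freely (0.02 to 0.06 N m) and bites after 0.3 to 1.45 rad, which is different each time and cannot be seen.
- washer_tab (a point): Outer end of the small brass tab (6 mm wide, 22 mm from the axis) of the spring washer under the nut. Once the nut bites, its torque climbs 8 N m per rad; from 0.45 N m up the tab is dragged clockwise too and the climb is 4 N m per rad: about 0.35 mm at 0.58, 1 mm at 0.8, 2.1 mm at 1.2 N m. Let go, the nut springs back a little and stays tight. It does not carry the dial round.
- oil_bottle: Small amber glass bottle of damper oil, 48 mm wide, 105 mm high, black cap, standing close beside the damper. Origin: centre of its underside. Leave it alone.
- moisture_dish: Small open aluminium dish, 56 mm wide, 22 mm high. Origin: centre of its underside. Leave it alone.
- screwdriver: Screwdriver with black handle, 170 mm long, lying on the bench along its own x. Leave it alone.
- spatula: Flat spatula with wooden handle, 190 mm long, lying on the bench along its own x. Leave it alone.
- sample_jar: White plastic sample jar, 60 mm wide, 85 mm high. Origin: centre of its underside. Leave it alone.
- beaker: Glass beaker, 72 mm wide, 95 mm high. Origin: centre of its underside. Leave it alone.
- flask: Conical glass flask, 84 mm wide, 124 mm high. Origin: centre of its underside. Leave it alone.

How it is judged:
By the outcome, as a careful person would: the job done as asked, in the order asked, and still so for the second after the job is handed in, with the robot touching nothing.
It also fails if it takes over 54 s, if anything falls off the work surface, if the arm or the gripper's body presses on something with over 40 N, if the wrist force passes 120 N, or if a joint passes its speed limit or range.

## Working session

There is one attempt and no reset: what is moved stays moved. The work goes in short steps, Python scripts to look and compute and a tool call to move; the robot and the scene stay as the last step left them, time stands still between calls to the robot, and variables do not carry over. Pictures are saved under pics/ and viewed, at most 10 in all, crops included, and the job is handed in when it is done.

Besides the shell and the picture viewer there is one more tool, called after "Call:" as name(argument=value, ...), one argument or row to a line, values as JSON. jog_arm: Moves the arm, as the interface text tells. Its arguments: {"type":"object","properties":{"moves":{"type":"array"},"newtons":{"type":"number"}},"required":["moves"]}

```bash
mkdir -p pics; ls
cat > h.py <<'E'
import numpy as np, cv2
from plant import get_state, capture, close_job, regions_of
def ray(p,px):
    K=p["mtx"];T=np.array(p["world_from_camera"])
    d=T[:3,:3]@(np.linalg.inv(K)@np.array([px[0],px[1],1.]));return T[:3,3],d
def atz(p,px,z):
    o,d=ray(p,px);return o+d*(z-o[2])/d[2]
def proj(p,P):
    T=np.array(p["world_from_camera"]);c=T[:3,:3].T@(np.array(P)-T[:3,3]);u=np.array(p["mtx"])@c;return u[:2]/u[2]
E
python3 - <<'E'
from h import *
s=get_state();print({k:np.round(v,3).tolist() for k,v in s.items()})
Z={"damper":0,"dial_grip":.117,"dial_index":.105,"clip_tip":.102,"nut_grip":.156,"washer_tab":.135,"oil_bottle":.05,"flask":.06,"beaker":.05,"sample_jar":.04}
for n in("top","side"):
    p=capture(n);cv2.imwrite(f"pics/{n}0.png",p["pixels"])
    print(n,np.round(p["mtx"],1).tolist(),np.round(p["world_from_camera"],3).tolist())
    for t,z in Z.items():
        for r in regions_of(p,t)[:2]: print(t,round(r["confidence"],2),np.round(r["pixel"],1),r["pixels"].sum(),np.round(atz(p,r["pixel"],z),4))
E
```

```text
pics
{'time_s': 0.0, 'joints': [-53.279, 20.592, 0.634, -0.019, -70.135, -16.507], 'qd': [0.018, 0.074, -0.0, 0.07, 0.029, -0.03], 'joint_torque': [0.001, -58.272, 29.307, 6.998, 0.007, -0.0], 'tcp_pos': [0.233, -0.633, 0.226], 'eef_rot': [179.905, -0.01, -159.793], 'contact_force': [0.187, 0.251, -0.112], 'moment': [-0.003, -0.015, -0.021], 'gripper_force': 0.0, 'gripper_width': 0.088}
top [[420.4, 0.0, 322.1], [0.0, 420.4, 197.1], [0.0, 0.0, 1.0]] [[0.026, -0.996, 0.089, 0.452], [-1.0, -0.025, 0.017, 0.043], [-0.015, -0.089, -0.996, 1.444], [0.0, 0.0, 0.0, 1.0]]
damper 0.96 [331.2 200.8] 3716 [0.5686 0.0356 0.    ]
dial_grip 0.93 [347.8 206.6] 354 [ 0.5421 -0.0166  0.117 ]
dial_index 0.85 [345.9 212.6] 345 [ 0.5236 -0.0115  0.105 ]
dial_index 0.6 [333.5 158.7] 208 [0.6964 0.0321 0.105 ]
nut_grip 0.52 [347.4 205.5] 104 [ 0.5428 -0.0136  0.156 ]
washer_tab 0.5 [344.4 206.8] 109 [ 0.54   -0.0053  0.135 ]
oil_bottle 0.66 [389.3 208.8] 204 [ 0.5428 -0.1571  0.05  ]
flask 0.77 [190.8 189. ] 499 [0.5913 0.5037 0.06  ]
beaker 0.88 [492.5 228.2] 511 [ 0.4876 -0.4964  0.05  ]
beaker 0.52 [389.5 206.4] 195 [ 0.5508 -0.1577  0.05  ]
sample_jar 0.7 [268.1 196.3] 275 [0.5752 0.2481 0.04  ]
side [[487.0, 0.0, 318.4], [0.0, 487.0, 206.0], [0.0, 0.0, 1.0]] [[-0.954, -0.224, 0.199, 0.264], [-0.3, 0.707, -0.641, 1.032], [0.003, -0.671, -0.741, 1.238], [0.0, 0.0, 0.0, 1.0]]
damper 0.58 [318.4 222.1] 3541 [0.5747 0.0304 0.    ]
dial_grip 0.75 [331.  196.4] 330 [0.5392 0.0114 0.117 ]
dial_index 0.75 [331.7 183.8] 142 [ 0.556  -0.0545  0.105 ]
dial_index 0.57 [332.4 195.9] 365 [ 0.5385 -0.003   0.105 ]
nut_grip 0.43 [333.3 184. ] 93 [ 0.5378 -0.0063  0.156 ]
washer_tab 0.52 [332.4 183.3] 135 [ 0.5468 -0.0286  0.135 ]
oil_bottle 0.68 [343.8 174.4] 252 [ 0.5429 -0.1644  0.05  ]
flask 0.75 [256.3 348.7] 931 [0.5842 0.5351 0.06  ]
beaker 0.76 [378.3 120.8] 438 [ 0.4942 -0.4951  0.05  ]
beaker 0.21 [330.6 199.4] 343 [ 0.553 -0.036  0.05 ]
```

Run:
```python
import cv2,numpy as np
a=cv2.imread("pics/top0.png")[170:245,300:400];b=cv2.imread("pics/side0.png")[150:225,280:380]
f=lambda x:cv2.resize(x,(800,600),interpolation=cv2.INTER_CUBIC)
cv2.imwrite("pics/t1.png",f(a));cv2.imwrite("pics/s1.png",f(b))
```

```text
(no output)
```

View pics/t1.png

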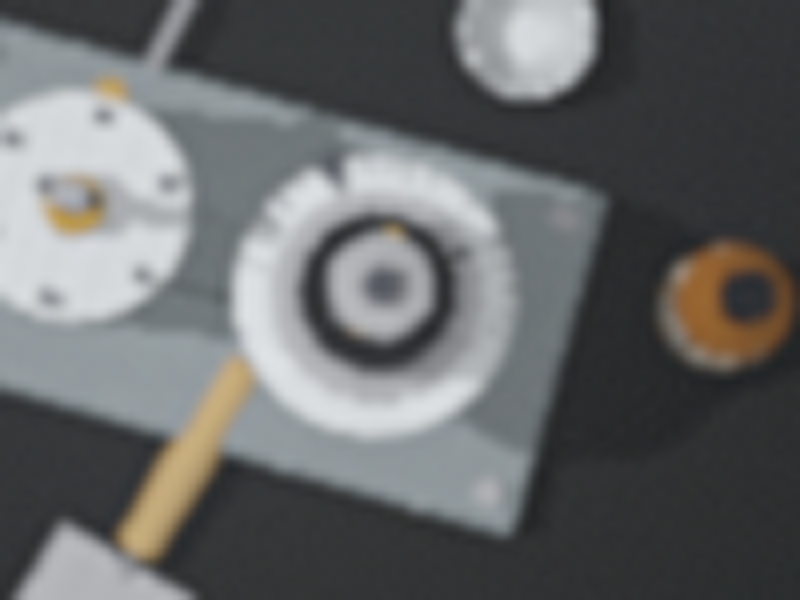

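View pics/s1.png

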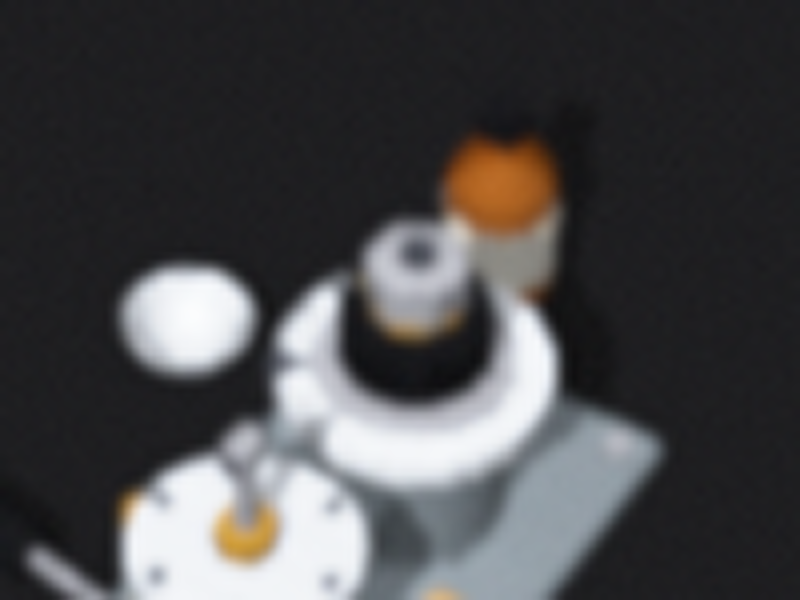

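View pics/top0.png

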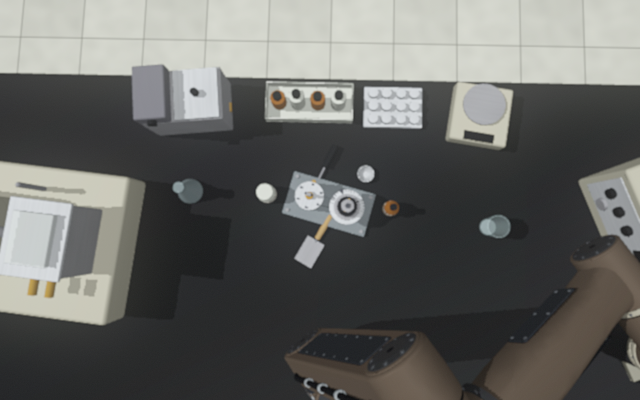

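The top crop shows, in full-image pixels, the clip at about (342,192), the index rib at about (357.5,202) and the dial axis near (347,206). The side crop shows the clip at about (316,195). Next I'll refine these with averaged images and a polar unwrap.

```bash
cat >> h.py <<'E'
def avg(n,k=6):
    P=[capture(n) for _ in range(k)];p=dict(P[-1]);p["f"]=np.mean([q["pixels"].astype(np.float32) for q in P],0);return p
def ring(p,c,r,z,th):  # sample gray on circle, world angles th (deg)
    t=np.radians(th);Q=np.array([proj(p,[c[0]+r*np.cos(a),c[1]+r*np.sin(a),z]) for a in t],np.float32)
    return cv2.remap(p["f"].mean(2),Q[None,:,0].copy(),Q[None,:,1].copy(),cv2.INTER_CUBIC)[0]
def axis(p,g,r=.056,z=.098,skip=lambda a:False):
    # flange edge: bright inside, maximise inside-outside contrast via radial edge positions
    from scipy.optimize import least_squares
    c=np.array(g,float);th=np.arange(0,360,5.)
    R=np.arange(r-.010,r+.010,.0005)
    for _ in range(4):
        S=np.array([ring(p,c,q,z,th) for q in R]) # R x th
        e=np.array([R[np.argmin(np.gradient(cv2.GaussianBlur(S[:,i:i+1],(1,7),0).ravel()))] for i in range(len(th))])
        t=np.radians(th);f=least_squares(lambda v:v[0]*np.cos(t)+v[1]*np.sin(t)+v[2]-e,[0,0,r],loss="soft_l1",f_scale=.001)
        c=c+f.x[:2]
    return c,f.x[2],np.median(abs(f.fun))
def angs(p,c,th=np.arange(-90,120,1.)):
    a=np.mean([ring(p,c,r,.104,th) for r in np.arange(.034,.043,.001)],0)
    b=np.mean([ring(p,c,r,.102,th) for r in np.arange(.046,.056,.001)],0)
    return th,a,b
E
python3 - <<'E'
from h import *
for n in("top","side"):
    p=avg(n);np.save(n+"0.npy",p["f"]);
    c,r,m=axis(p,[.54,-.012]);print(n,c.round(4),r.round(4),m.round(4))
    d,r2,m2=axis(p,[.54,-.012],.031,.132);print("dialtop(sign unsure)",d.round(4),r2.round(4))
    th,a,b=angs(p,c)
    print("in",[(int(t),int(v)) for t,v in zip(th[::4],a[::4])]);print("out",[(int(t),int(v)) for t,v in zip(th[::4],b[::4])])
E
```

```text
top [ 0.5439 -0.0129] 0.0566 0.0005
dialtop(sign unsure) [ 0.544  -0.0132] 0.0226
in [(-90, 141), (-86, 142), (-82, 140), (-78, 137), (-74, 138), (-70, 132), (-66, 115), (-62, 109), (-58, 125), (-54, 137), (-50, 138), (-46, 140), (-42, 147), (-38, 156), (-34, 166), (-30, 174), (-26, 176), (-22, 175), (-18, 177), (-14, 179), (-10, 180), (-6, 181), (-2, 181), (2, 178), (6, 178), (10, 182), (14, 181), (18, 176), (22, 177), (26, 182), (30, 184), (34, 184), (38, 183), (42, 183), (46, 184), (50, 185), (54, 185), (58, 183), (62, 182), (66, 183), (70, 183), (74, 184), (78, 183), (82, 184), (86, 185), (90, 185), (94, 186), (98, 187), (102, 186), (106, 184), (110, 185), (114, 186), (118, 185)]
out [(-90, 166), (-86, 161), (-82, 165), (-78, 162), (-74, 162), (-70, 163), (-66, 153), (-62, 164), (-58, 185), (-54, 195), (-50, 198), (-46, 195), (-42, 200), (-38, 206), (-34, 207), (-30, 205), (-26, 199), (-22, 203), (-18, 203), (-14, 195), (-10, 197), (-6, 200), (-2, 204), (2, 202), (6, 200), (10, 201), (14, 171), (18, 124), (22, 133), (26, 184), (30, 208), (34, 205), (38, 206), (42, 203), (46, 193)
[... 802 characters left out ...]
0, 215), (94, 215), (98, 215), (102, 216), (106, 215), (110, 213), (114, 213), (118, 211)]
out [(-90, 190), (-86, 194), (-82, 181), (-78, 164), (-74, 162), (-70, 176), (-66, 193), (-62, 200), (-58, 187), (-54, 153), (-50, 106), (-46, 77), (-42, 80), (-38, 104), (-34, 157), (-30, 204), (-26, 220), (-22, 216), (-18, 209), (-14, 210), (-10, 215), (-6, 218), (-2, 219), (2, 218), (6, 207), (10, 177), (14, 146), (18, 137), (22, 166), (26, 204), (30, 227), (34, 231), (38, 232), (42, 232), (46, 230), (50, 221), (54, 199), (58, 181), (62, 188), (66, 217), (70, 239), (74, 243), (78, 242), (82, 244), (86, 244), (90, 243), (94, 244), (98, 244), (102, 245), (106, 244), (110, 244), (114, 245), (118, 245)]
```

Call:
jog_arm(
  moves=[
    [[-4.2,3.95,0],0,8.76],
    [[-4.2,3.95,0],0,8.76],
    [[-4.2,3.95,0],0,8.76],
    [[-4.2,3.95,0],0,8.76],
    [[-4.2,3.95,0],0,8.76],
    [[-4.2,3.95,0],0,8.76],
    [[-4.2,3.95,0],0,8.76],
    [[-4.2,3.95,0],0,8.76],
    [[-4.2,3.95,0],0,8.76],
    [[-4.2,3.95,0],0,8.76],
    [[-4.2,3.95,0],0,8.76],
    [[-4.2,3.95,0],0,8.76],
  ],
)

```text
time_s: 3.2
tcp_pos: [0.543, -0.0126, 0.227]
eef_rot: [-180.0, 0.1, -159.8]
contact_force: [1.5, 0.7, 0.4]
gripper_width: 0.0879
gripper_force: 0.0
```

Call:
jog_arm(
  moves=[
    [[0,0,0],10,8.76],
    [[0,0,0],10,8.76],
    [[0,0,0],10,8.76],
    [[0,0,0],10,8.76],
    [[0,0,0],0,8.76],
    [[0,0,0],0,8.76],
  ],
)

```text
time_s: 3.95
tcp_pos: [0.5424, -0.0145, 0.2266]
eef_rot: [180.0, 0.0, 160.4]
contact_force: [0.0, -1.3, 1.5]
gripper_width: 0.0874
gripper_force: 0.0
```

Call:
jog_arm(
  moves=[
    [[-0.1,0.2,1.0],0,8.76],
    [[0,0,3],0,8.76],
    [[0,0,3],0,8.76],
    [[0,0,2.6],0,8.76],
    [[0,0,1.2],0,8.76],
    [[0,0,0.6],0,8.76],
    [[0,0,0.3],0,8.76],
    [[0,0,0],0,8.76],
  ],
)

```text
time_s: 4.95
tcp_pos: [0.5444, -0.0128, 0.1101]
eef_rot: [180.0, 0.0, 160.2]
contact_force: [0.6, -0.3, -0.1]
gripper_width: 0.0873
gripper_force: 0.0
```

Call:
jog_arm(
  newtons=15,
  moves=[
    [[0,0,0],0,5.8],
    [[0,0,0],0,5.8],
    [[0,0,0],0,5.8],
    [[0,0,0],0,5.8],
    [[0,0,0],0,5.8],
    [[0,0,0],0,5.8],
  ],
)

```text
time_s: 5.7
tcp_pos: [0.5437, -0.0136, 0.1097]
eef_rot: [-179.9, -0.0, 160.2]
contact_force: [-1.2, -6.4, 3.2]
gripper_width: 0.0621
gripper_force: 15.0
```

```bash
python3 -c "
from h import *
s=get_state();print({k:np.round(v,4).tolist() for k,v in s.items()})"
```

```text
{'time_s': 5.7, 'joints': [19.2441, 14.4724, -24.8335, 0.0509, -50.7418, -129.0585], 'qd': [-0.0441, 0.029, -0.0701, -0.0479, 0.045, 0.0174], 'joint_torque': [2.8507, -43.4467, 24.818, 4.1734, 0.8865, -0.1032], 'tcp_pos': [0.5437, -0.0136, 0.1097], 'eef_rot': [-179.9394, -0.0123, 160.2178], 'contact_force': [-1.1788, -6.3667, 3.2465], 'moment': [-2.0437, 0.3243, 0.1205], 'gripper_force': 15.0008, 'gripper_width': 0.0621}
```

Call:
jog_arm(
  newtons=15,
  moves=[
    [[0,-0.1,0],0,5.8],
    [[0,0,0],-4,5.8],
    [[0,0,0],-8,5.8],
    [[0,0,0],-8,5.8],
    [[0,0,0],-8,5.8],
    [[0,0,0],-8,5.8],
    [[0,0,0],-8,5.8],
    [[0,0,0],-8,5.8],
    [[0,0,0],-8,5.8],
    [[0,0,0],-8,5.8],
    [[0,0,0],-8,5.8],
    [[0,0,0],-5,5.8],
  ],
)

```text
time_s: 7.2
tcp_pos: [0.5441, -0.0145, 0.1098]
eef_rot: [-179.9, -0.0, -118.6]
contact_force: [1.4, -7.6, 1.0]
gripper_width: 0.0618
gripper_force: 15.0
```

Call:
jog_arm(
  moves=[
    [[0,0,0],-1,5.8],
    [[0,0,0],0,5.8],
    [[0,0,0],0,5.8],
  ],
)

```text
time_s: 7.58
tcp_pos: [0.5441, -0.0146, 0.1097]
eef_rot: [-179.9, -0.0, -117.8]
contact_force: [1.0, -6.8, 0.7]
gripper_width: 0.0615
gripper_force: 15.0
```

Call:
jog_arm(
  moves=[
    [[0,0,0],0,8.76],
    [[0,0,0],0,8.76],
    [[0,0,0],0,8.76],
    [[0,0,0],0,8.76],
  ],
)

```text
time_s: 8.07
tcp_pos: [0.5437, -0.0137, 0.1095]
eef_rot: [180.0, 0.0, -117.8]
contact_force: [0.8, -0.4, -0.2]
gripper_width: 0.0871
gripper_force: 0.0
```

Call:
jog_arm(
  moves=[
    [[0,0,-3],0,8.76],
    [[0,0,-5],0,8.76],
    [[0,0,-3],0,8.76],
    [[4.1,-1.2,0],0,8.76],
    [[4.1,-1.2,0],0,8.76],
    [[4.1,-1.2,0],0,8.76],
    [[4.1,-1.2,0],0,8.76],
    [[4.1,-1.2,0],0,8.76],
    [[4.1,-1.2,0],0,8.76],
    [[0,0,0],0,8.76],
  ],
)

```text
time_s: 9.32
tcp_pos: [0.4918, -0.2672, 0.2192]
eef_rot: [180.0, -0.0, -118.0]
contact_force: [-0.4, 1.3, -0.3]
gripper_width: 0.0872
gripper_force: 0.0
```

Run:
```python
from h import *
o=[]
for n in("top","side"):
    p=avg(n,8);np.save(n+"1.npy",p["f"]);
    q=dict(p);q["f"]=np.load(n+"0.npy");c,r,m=axis(q,[.54,-.012]); c1,_,_=axis(p,[.54,-.012])
    print(n,c,c1)
    if n=="side": c=np.array([.5438,-.0105])
    th=np.arange(-90,60,2.)
    for nm,w in(("before",q),("after",p)):
        _,a,b=angs(w,c,th);print(nm,"in",a[np.r_[5:25,45:65]].astype(int).tolist(),"out",b[45:65].astype(int).tolist())
    u=proj(p,[*c,.11]).astype(int)
    o.append(cv2.resize(p["f"][u[1]-25:u[1]+25,u[0]-20:u[0]+20],(400,500),interpolation=cv2.INTER_CUBIC))
cv2.imwrite("pics/a1.png",np.hstack(o))
```

```text
top [ 0.54385687 -0.01294769] [ 0.54452941 -0.01297859]
before in [138, 137, 137, 138, 136, 132, 124, 115, 109, 109, 115, 125, 132, 137, 139, 138, 139, 140, 142, 147, 180, 178, 178, 178, 180, 182, 182, 181, 179, 176, 176, 177, 180, 182, 184, 184, 184, 184, 183, 183] out [204, 202, 200, 200, 202, 201, 191, 171, 145, 124, 119, 133, 159, 184, 201, 208, 208, 205, 204, 206]
after in [95, 95, 96, 96, 96, 97, 97, 97, 97, 96, 96, 95, 94, 93, 90, 87, 82, 77, 72, 66, 180, 180, 181, 182, 182, 177, 169, 155, 140, 131, 134, 146, 160, 171, 178, 181, 182, 182, 181, 181] out [204, 202, 200, 200, 203, 201, 191, 171, 145, 123, 118, 132, 159, 184, 201, 208, 208, 205, 204, 206]
side [ 0.54377436 -0.00870878] [ 0.54374214 -0.00872719]
before in [188, 187, 187, 188, 189, 191, 191, 191, 191, 188, 185, 180, 173, 163, 152, 139, 125, 109, 93, 76, 195, 197, 197, 197, 197, 197, 196, 196, 195, 194, 194, 194, 195, 197, 198, 200, 202, 203, 203, 203] out [219, 221, 218, 214, 208, 196, 180, 165, 150, 141, 143, 155, 174, 197, 213, 226, 233, 235, 236, 236]
after in [188, 187, 187, 188, 189, 191, 192, 192, 191, 189, 185, 181, 173, 163, 152, 139, 125, 109, 93, 76, 187, 185, 179, 172, 165, 156, 147, 140, 136, 138, 144, 153, 165, 175, 182, 189, 195, 197, 198, 199] out [220, 222, 219, 215, 209, 196, 180, 164, 150, 142, 144, 156, 176, 198, 213, 226, 233, 235, 236, 236][ WARN:0@9.496] global loadsave.cpp:1063 imwrite_ Unsupported depth image for selected encoder is fallbacked to CV_8U.
```

View pics/a1.png

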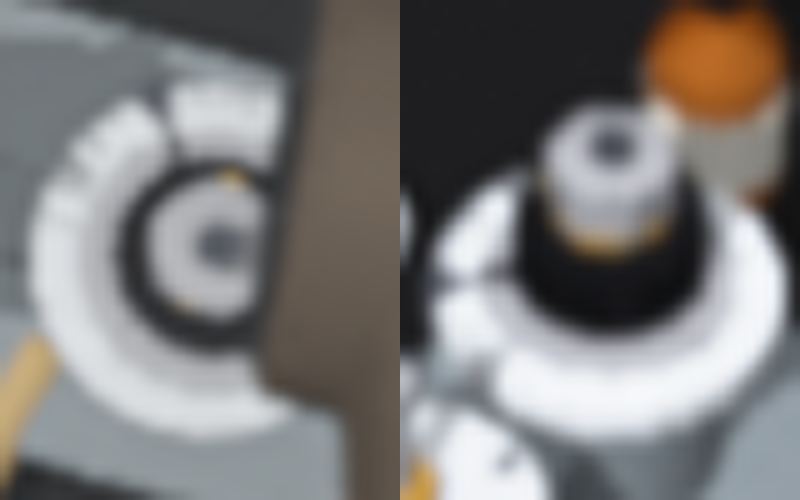

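Both views show the rib very nearly in line with the clip. I'll measure the remaining offset at each radius.

Run:
```python
from h import *
th=np.arange(4,35,.5)
for n,c in(("top",[.5440,-.0130]),("side",[.5438,-.0105])):
    p=capture(n);q=dict(p);p=dict(p);p["f"]=np.load(n+"1.npy");q["f"]=np.load(n+"0.npy")
    def cen(s):
        bg=np.interp(th,[th[0],th[-1]],[s[:4].mean(),s[-4:].mean()]);w=np.clip(bg-s,0,None);w[w<.3*w.max()]=0
        return round(float((w*th).sum()/w.sum()),2),int(w.max())
    for r in np.arange(.033,.058,.002):
        z=.104 if r<.0435 else .102
        print(n,round(r,3),"after",cen(ring(p,c,r,z,th)),"before",cen(ring(q,c,r,z,th)))
```

```text
top 0.033 after (20.05, 46) before (22.68, 1)
top 0.035 after (19.46, 51) before (22.86, 1)
top 0.037 after (18.54, 59) before (15.77, 0)
top 0.039 after (18.49, 50) before (21.21, 4)
top 0.041 after (18.7, 46) before (19.45, 17)
top 0.043 after (18.85, 50) before (19.29, 35)
top 0.045 after (18.91, 61) before (19.04, 53)
top 0.047 after (19.24, 74) before (19.28, 71)
top 0.049 after (19.49, 88) before (19.49, 87)
top 0.051 after (19.76, 96) before (19.75, 96)
top 0.053 after (19.85, 98) before (19.84, 98)
top 0.055 after (19.82, 81) before (19.81, 82)
top 0.057 after (19.59, 59) before (19.59, 58)
side 0.033 after (16.35, 39) before (14.51, 2)
side 0.035 after (16.4, 48) before (11.15, 1)
side 0.037 after (16.79, 51) before (19.05, 1)
side 0.039 after (17.21, 54) before (19.8, 7)
side 0.041 after (18.26, 45) before (21.51, 16)
side 0.043 after (19.43, 41) before (21.36, 28)
side 0.045 after (17.94, 44) before (18.93, 42)
side 0.047 after (18.37, 58) before (18.81, 59)
side 0.049 after (18.41, 75) before (18.51, 75)
side 0.051 after (18.52, 95) before (18.55, 95)
side 0.053 after (18.4, 106) before (18.5, 106)
side 0.055 after (18.82, 98) before (18.82, 98)
side 0.057 after (18.77, 80) before (18.78, 80)
```

Call:
jog_arm(
  moves=[
    [[-4.1,1.2,0],0,8.76],
    [[-4.1,1.2,0],0,8.76],
    [[-4.1,1.2,0],0,8.76],
    [[-4.1,1.2,0],0,8.76],
    [[-4.1,1.2,0],0,8.76],
    [[-4.1,1.2,0],0,8.76],
    [[0,0,0],0,8.76],
    [[0,0,3],0,8.76],
    [[0,0,4],0,8.76],
  ],
)

```text
time_s: 11.35
tcp_pos: [0.5443, -0.014, 0.1497]
eef_rot: [-179.9, 0.1, -117.8]
contact_force: [0.4, 0.5, -0.3]
gripper_width: 0.0875
gripper_force: 0.0
```

Call:
jog_arm(
  newtons=15,
  moves=[
    [[0.13,-0.05,2],0,8.76],
    [[0,0,1.7],0,8.76],
    [[0,0,0.3],0,8.76],
    [[0,0,0],0,8.76],
    [[0,0,0],0,5.8],
    [[0,0,0],0,5.8],
    [[0,0,0],0,5.8],
    [[0,0,0],0,5.8],
    [[0,0,0],0,5.8],
  ],
)

```text
time_s: 12.48
tcp_pos: [0.5438, -0.0152, 0.1099]
eef_rot: [-180.0, 0.0, -117.8]
contact_force: [0.6, -0.5, 2.5]
gripper_width: 0.0616
gripper_force: 15.0
```

```bash
python3 -c "
from h import *
s=get_state();print({k:np.round(s[k],3).tolist() for k in('tcp_pos','eef_rot','contact_force','moment')})"
```

```text
{'tcp_pos': [0.544, -0.015, 0.11], 'eef_rot': [-179.966, 0.018, -117.779], 'contact_force': [0.572, -0.495, 2.468], 'moment': [-0.173, 0.028, -0.027]}
```

Call:
jog_arm(
  moves=[
    [[0,0,0],-0.7,5.8],
    [[0,0,0],0,5.8],
    [[0,0,0],0,5.8],
  ],
)

```text
time_s: 12.85
tcp_pos: [0.5438, -0.0152, 0.1099]
eef_rot: [-180.0, 0.0, -117.1]
contact_force: [0.3, -1.0, 5.2]
gripper_width: 0.0615
gripper_force: 15.0
```

```bash
python3 -c "
from h import *
s=get_state();print({k:np.round(s[k],3).tolist() for k in('tcp_pos','eef_rot','contact_force','moment')})"
```

```text
{'tcp_pos': [0.544, -0.015, 0.11], 'eef_rot': [-179.965, 0.015, -117.069], 'contact_force': [0.341, -0.961, 5.19], 'moment': [-0.283, 0.024, 0.094]}
```

Call:
jog_arm(
  moves=[
    [[0,0,0],0,8.76],
    [[0,0,0],0,8.76],
    [[0,0,0],0,8.76],
    [[0,0,-2],0,8.76],
    [[0,0,-4],0,8.76],
    [[0,0,-5],0,8.76],
    [[4.1,-1.2,0],0,8.76],
    [[4.1,-1.2,0],0,8.76],
    [[4.1,-1.2,0],0,8.76],
    [[4.1,-1.2,0],0,8.76],
    [[4.1,-1.2,0],0,8.76],
    [[4.1,-1.2,0],0,8.76],
  ],
)

```text
time_s: 14.35
tcp_pos: [0.4951, -0.2683, 0.2194]
eef_rot: [180.0, 0.0, -117.1]
contact_force: [1.3, -0.2, 0.7]
gripper_width: 0.0879
gripper_force: 0.0
```

Run:
```python
from h import *
th=np.arange(4,35,.5);s=get_state();print(s["tcp_pos"],s["eef_rot"],s["moment"])
for n,c in(("top",[.5440,-.0130]),("side",[.5438,-.0105])):
    p=avg(n,8);np.save(n+"2.npy",p["f"]);q=dict(p);q["f"]=np.load(n+"1.npy")
    def cen(s):
        bg=np.interp(th,[th[0],th[-1]],[s[:4].mean(),s[-4:].mean()]);w=np.clip(bg-s,0,None);w[w<.3*w.max()]=0
        return round(float((w*th).sum()/w.sum()),2),int(w.max())
    for r in np.arange(.033,.054,.002):
        z=.104 if r<.0435 else .102
        print(n,round(r,3),"now",cen(ring(p,c,r,z,th)),"prev",cen(ring(q,c,r,z,th)))
t=capture("top");u=proj(t,[.544,-.013,.14]).astype(int)
cv2.imwrite("pics/n.png",cv2.resize(np.load("top0.npy")[u[1]-13:u[1]+13,u[0]-13:u[0]+13],(520,520),interpolation=cv2.INTER_CUBIC).clip(0,255).astype(np.uint8))
```

```text
[ 0.49509372 -0.26827617  0.21941631] [ 1.79986401e+02  5.12722944e-03 -1.17082343e+02] [ 0.01455414 -0.0163082   0.02493687]
top 0.033 now (19.27, 50) prev (20.05, 46)
top 0.035 now (19.56, 56) prev (19.46, 51)
top 0.037 now (19.36, 60) prev (18.54, 59)
top 0.039 now (19.49, 52) prev (18.49, 50)
top 0.041 now (19.48, 48) prev (18.7, 46)
top 0.043 now (19.17, 52) prev (18.85, 50)
top 0.045 now (19.08, 62) prev (18.91, 61)
top 0.047 now (19.36, 74) prev (19.24, 74)
top 0.049 now (19.49, 88) prev (19.49, 88)
top 0.051 now (19.74, 96) prev (19.76, 96)
top 0.053 now (19.84, 98) prev (19.85, 98)
side 0.033 now (17.24, 40) prev (16.35, 39)
side 0.035 now (17.02, 49) prev (16.4, 48)
side 0.037 now (17.11, 52) prev (16.79, 51)
side 0.039 now (17.35, 54) prev (17.21, 54)
side 0.041 now (18.34, 46) prev (18.26, 45)
side 0.043 now (19.42, 42) prev (19.43, 41)
side 0.045 now (17.9, 45) prev (17.94, 44)
side 0.047 now (18.37, 58) prev (18.37, 58)
side 0.049 now (18.4, 75) prev (18.41, 75)
side 0.051 now (18.51, 95) prev (18.52, 95)
side 0.053 now (18.4, 106) prev (18.4, 106)
```

View pics/n.png

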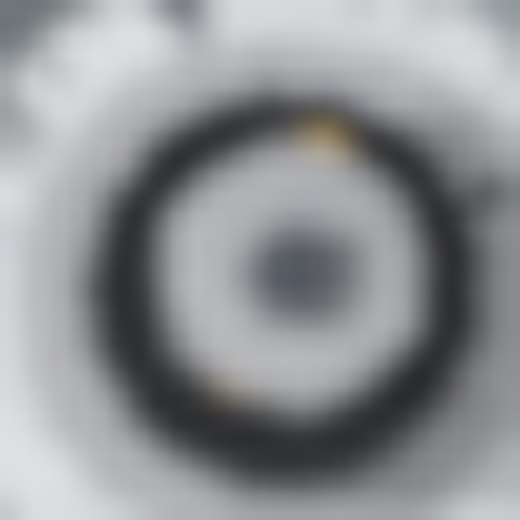

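Rib and clip now line up to within about 0.2° (both about 19.5°). In the nut crop, the nut's left and right flats look near-vertical in the image. I'll compute its six-fold phase.

Run:
```python
from h import *
for n,z in(("top",.156),):
    p=dict(capture(n));p["f"]=np.load(n+"0.npy");c=[.5440,-.0130]
    th=np.arange(0,360,3.);R=np.arange(.012,.026,.0005)
    S=np.array([ring(p,c,r,z,th) for r in R])
    # half-level edge radius
    e=np.array([R[np.argmin(np.gradient(S[:,i]))] for i in range(len(th))])
    w=S[12:26].mean(0)
    t=np.radians(th)
    for nm,v in(("edge",e),("area",w)):
        A=np.stack([np.ones_like(t)]+[f(k*t) for k in(1,2,3,6) for f in(np.cos,np.sin)],1);x=np.linalg.lstsq(A,v,rcond=None)[0]
        print(nm,x.round(4),"corner phase",np.degrees(np.arctan2(x[8],x[7]))/6,"flats",np.degrees(np.arctan2(x[8],x[7]))/6+30)
```

```text
edge [ 0.0209 -0.0005  0.0003  0.0001 -0.0002 -0.0001 -0.0001  0.      0.0002] corner phase 13.640371218879771 flats 43.64037121887977
area [105.3146  -4.871    9.7024   5.8507  -2.1646   2.9183  -2.8627   4.6122
   1.2063] corner phase 2.4428710085884267 flats 32.442871008588426
```

Call:
jog_arm(
  moves=[
    [[-4.13,1.2,0],0,8.76],
    [[-4.13,1.2,0],0,8.76],
    [[-4.13,1.2,0],0,8.76],
    [[-4.13,1.2,0],0,8.76],
    [[-4.13,1.2,0],0,8.76],
    [[-4.13,1.2,0],0,8.76],
    [[0,0,2],0,8.76],
    [[0,0,2],0,8.76],
    [[0,0,0],0,8.76],
  ],
)

```text
time_s: 16.38
tcp_pos: [0.5433, -0.0137, 0.1783]
eef_rot: [179.9, -0.1, -117.1]
contact_force: [0.2, 0.4, 0.1]
gripper_width: 0.0877
gripper_force: 0.0
```

Call:
jog_arm(
  newtons=15,
  moves=[
    [[0.1,-0.12,1],0,8.76],
    [[0,0,1.8],0,8.0],
    [[0,0,0.8],0,6.0],
    [[0,0,0.2],0,5.0],
    [[0,0,0],0,3.2],
    [[0,0,0],0,3.2],
    [[0,0,0],0,3.2],
    [[0,0,0],0,3.2],
    [[0,0,0],0,3.2],
  ],
)

```text
time_s: 17.5
tcp_pos: [0.5447, -0.0148, 0.1419]
eef_rot: [180.0, 0.0, -117.1]
contact_force: [-4.4, 3.7, 5.8]
gripper_width: 0.0366
gripper_force: 14.8
```

```bash
cat > st.py <<'E'
from h import *
s=get_state();print({k:np.round(s[k],3).tolist() for k in('time_s','tcp_pos','eef_rot','contact_force','moment','gripper_width','gripper_force')},s["joints"][5])
E
python3 st.py
```

```text
{'time_s': 17.5, 'tcp_pos': [0.545, -0.015, 0.142], 'eef_rot': [179.987, 0.012, -117.076], 'contact_force': [-4.362, 3.655, 5.842], 'moment': [1.275, 1.685, -0.01], 'gripper_width': 0.037, 'gripper_force': 14.754} -46.098519859308915
```

Call:
jog_arm(
  newtons=45,
  moves=[
    [[0,0.07,0],0,3.2],
    [[0,0,0],0,3.2],
    [[0,0,0],4,3.2],
    [[0,0,0],4,3.2],
    [[0,0,0],4,3.2],
    [[0,0,0],4,3.2],
    [[0,0,0],0,3.2],
  ],
)

```text
time_s: 18.38
tcp_pos: [0.5445, -0.0146, 0.1419]
eef_rot: [-180.0, 0.0, -133.1]
contact_force: [-3.7, 2.5, 6.6]
gripper_width: 0.0354
gripper_force: 44.3
```

```bash
python3 st.py
```

```text
{'time_s': 18.375, 'tcp_pos': [0.544, -0.015, 0.142], 'eef_rot': [-179.989, 0.025, -133.136], 'contact_force': [-3.671, 2.515, 6.629], 'moment': [1.032, 1.255, -0.02], 'gripper_width': 0.035, 'gripper_force': 44.338} -62.212061798403695
```

Call:
jog_arm(
  moves=[
    [[0,0,0],2.5,3.2],
    [[0,0,0],2.5,3.2],
    [[0,0,0],0,3.2],
  ],
)

```text
time_s: 18.75
tcp_pos: [0.5445, -0.0146, 0.1419]
eef_rot: [-180.0, 0.0, -138.1]
contact_force: [-3.8, 3.4, 6.2]
gripper_width: 0.0361
gripper_force: 44.4
```

```bash
python3 st.py
```

```text
{'time_s': 18.75, 'tcp_pos': [0.544, -0.015, 0.142], 'eef_rot': [-179.991, 0.026, -138.112], 'contact_force': [-3.841, 3.384, 6.234], 'moment': [1.1, 1.32, 0.018], 'gripper_width': 0.036, 'gripper_force': 44.358} -67.19003678409122
```

Call:
jog_arm(
  moves=[
    [[0,0,0],2.5,3.2],
    [[0,0,0],2.5,3.2],
    [[0,0,0],0,3.2],
  ],
)

```text
time_s: 19.12
tcp_pos: [0.5444, -0.0146, 0.1419]
eef_rot: [-180.0, 0.0, -143.1]
contact_force: [-3.4, 3.4, 6.8]
gripper_width: 0.0356
gripper_force: 44.7
```

```bash
python3 st.py
```

```text
{'time_s': 19.125, 'tcp_pos': [0.544, -0.015, 0.142], 'eef_rot': [-179.991, 0.015, -143.073], 'contact_force': [-3.401, 3.391, 6.756], 'moment': [1.113, 1.316, 0.377], 'gripper_width': 0.036, 'gripper_force': 44.748} -72.16230930627003
```

Call:
jog_arm(
  moves=[
    [[0,0,0],1.5,3.2],
    [[0,0,0],1.5,3.2],
    [[0,0,0],0,3.2],
  ],
)

```text
time_s: 19.5
tcp_pos: [0.5444, -0.0146, 0.1419]
eef_rot: [-180.0, 0.0, -146.0]
contact_force: [-3.2, 3.7, 5.5]
gripper_width: 0.0359
gripper_force: 45.0
```

```bash
python3 st.py; python3 st.py
```

```text
{'time_s': 19.5, 'tcp_pos': [0.544, -0.015, 0.142], 'eef_rot': [-179.988, 0.012, -146.036], 'contact_force': [-3.159, 3.749, 5.505], 'moment': [1.199, 1.386, 0.627], 'gripper_width': 0.036, 'gripper_force': 44.995} -75.13398234275478
{'time_s': 19.5, 'tcp_pos': [0.544, -0.015, 0.142], 'eef_rot': [-179.988, 0.012, -146.036], 'contact_force': [-3.159, 3.749, 5.505], 'moment': [1.199, 1.386, 0.627], 'gripper_width': 0.036, 'gripper_force': 44.995} -75.13398234275478
```

Matches the predicted 0.62. Another 2.6° should give about 0.81.

Call:
jog_arm(
  moves=[
    [[0,0,0],1.3,3.2],
    [[0,0,0],1.3,3.2],
    [[0,0,0],0,3.2],
    [[0,0,0],0,3.2],
  ],
)

```text
time_s: 20.0
tcp_pos: [0.5444, -0.0146, 0.1419]
eef_rot: [-180.0, 0.0, -148.6]
contact_force: [-3.7, 2.7, 6.3]
gripper_width: 0.0365
gripper_force: 45.2
```

```bash
python3 st.py
```

```text
{'time_s': 20.0, 'tcp_pos': [0.544, -0.015, 0.142], 'eef_rot': [-179.985, 0.012, -148.592], 'contact_force': [-3.656, 2.707, 6.294], 'moment': [1.15, 1.422, 0.715], 'gripper_width': 0.036, 'gripper_force': 45.237} -77.69848886478708
```

Call:
jog_arm(
  moves=[
    [[0,0,0],0,3.2],
  ],
)

```text
time_s: 20.12
tcp_pos: [0.5444, -0.0146, 0.1419]
eef_rot: [-180.0, 0.0, -148.6]
contact_force: [-3.9, 3.3, 6.1]
gripper_width: 0.036
gripper_force: 45.2
```

```bash
python3 -c "
from h import *
m=[]
for i in range(6): capture('side');m.append(round(float(get_state()['moment'][2]),3))
print(m)"
```

```text
[0.787, 0.787, 0.825, 0.757, 0.785, 0.753]
```

The mean reading is 0.78 N m. I'll let go and check.

Call:
jog_arm(
  moves=[
    [[0,0,0],0,5.5],
    [[0,0,0],0,7],
    [[0,0,0],0,8.76],
    [[0,0,0],0,8.76],
    [[0,0,-2],0,8.76],
    [[0,0,-4],0,8.76],
    [[0,0,-2],0,8.76],
    [[0,0,0],0,8.76],
  ],
)

```text
time_s: 21.42
tcp_pos: [0.5453, -0.0146, 0.2233]
eef_rot: [-179.9, 0.2, -148.7]
contact_force: [0.1, 0.2, 0.2]
gripper_width: 0.0875
gripper_force: 0.0
```

Call:
jog_arm(
  moves=[
    [[3,-3.5,0],0,8.76],
    [[3,-3.5,0],0,8.76],
    [[3,-3.5,0],0,8.76],
    [[3,-3.5,0],0,8.76],
    [[3,-3.5,0],0,8.76],
    [[3,-3.5,0],0,8.76],
    [[3,-3.5,0],0,8.76],
    [[3,-3.5,0],0,8.76],
    [[0,0,0],0,8.76],
    [[0,0,0],0,8.76],
  ],
)

```text
time_s: 22.68
tcp_pos: [0.4842, -0.3785, 0.2204]
eef_rot: [179.9, -0.0, -148.7]
contact_force: [-0.4, 0.2, 0.5]
gripper_width: 0.0879
gripper_force: 0.0
```

Run:
```python
from h import *
th=np.arange(4,35,.5);s=get_state();print(s["tcp_pos"],s["moment"]);o=[]
for n,c in(("top",[.5440,-.0130]),("side",[.5438,-.0105])):
    p=avg(n,8);q=dict(p);q["f"]=np.load(n+"2.npy")
    def cen(s):
        bg=np.interp(th,[th[0],th[-1]],[s[:4].mean(),s[-4:].mean()]);w=np.clip(bg-s,0,None);w[w<.3*w.max()]=0
        return round(float((w*th).sum()/w.sum()),2)
    for r in np.arange(.035,.054,.003):
        z=.104 if r<.0435 else .102
        print(n,round(r,3),"now",cen(ring(p,c,r,z,th)),"prev",cen(ring(q,c,r,z,th)))
    u=proj(p,[*c,.11]).astype(int)
    o.append(cv2.resize(p["f"][u[1]-25:u[1]+25,u[0]-20:u[0]+20],(400,500),interpolation=cv2.INTER_CUBIC))
cv2.imwrite("pics/fin.png",np.hstack(o).clip(0,255).astype(np.uint8))
```

```text
[ 0.48424276 -0.37853434  0.22038409] [ 0.09136214 -0.04116352  0.02541854]
top 0.035 now 19.54 prev 19.56
top 0.038 now 19.57 prev 19.57
top 0.041 now 19.48 prev 19.48
top 0.044 now 19.06 prev 19.07
top 0.047 now 19.36 prev 19.36
top 0.05 now 19.62 prev 19.61
top 0.053 now 19.84 prev 19.84
side 0.035 now 17.04 prev 17.02
side 0.038 now 17.12 prev 17.14
side 0.041 now 18.2 prev 18.34
side 0.044 now 17.74 prev 17.61
side 0.047 now 18.36 prev 18.37
side 0.05 now 18.38 prev 18.36
side 0.053 now 18.41 prev 18.4
```

View pics/fin.png

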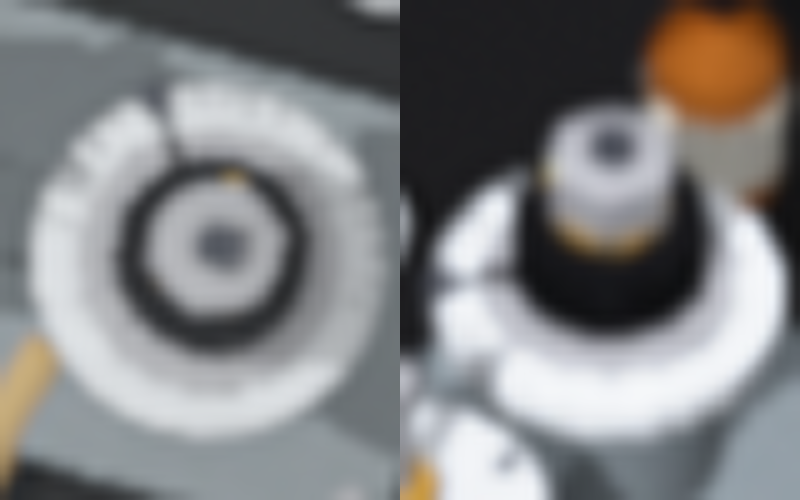

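The rib is still in line with the clip nose: in the top view both lie along the dark radial line at about (170,130) in the crop. The nut has turned and the gripper is clear of everything.

```bash
python3 -c "
from plant import close_job
print(close_job())"
```

```text
the job is handed in; nothing more can be done
None
```

The dial is set with its index rib at the clip nose, to within about 0.2° in the top camera, and the lock nut is hand-tight at about 0.78 N m. The setting didn't shift during tightening, the gripper is clear, and the job is handed in at about 23.5 s of the 54 s allowed.

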